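# Show the blue filter holder to the inspection camera

## Task

Pull the drawer well open, take out the blue filter holder and hold it up in front of the inspection camera: upright, its round face square to the lens, centred on the lens and 12 cm from it. Finish while still holding it there, motionless and clear of the camera. Leave the drawer open with the other two holders standing in it, and do not knock the camera or the other things on the bench.

Things in the scene. Friction and masses are not known exactly. Their poses are not given: they have to be found in the camera images.
- cab_drawer0 (a joint): how far the drawer is pulled out, m: 0 closed (as at the start), 0.197 at the stop; it runs easily (about 1 N) and stays where left. Pulled out 0.12 or more, there is room to reach in from above. Top of its front about 133 mm above the bench, side walls about 123 mm
- rack (a point): grey rack in the drawer (moves with it), 50 x 260 x 18 mm, origin under its centre, with three pockets in a row along the unit's y, 80 mm apart, 18 mm deep, 1 mm play all round, in which the holders stand on the drawer's floor 22 mm above the bench (tops of the tabs at 120 mm). The row lies 42 mm behind the inside of the drawer's front
- cab_drawer0_handle (a point): middle of the drawer's steel bar handle: round bar 11 mm thick, 120 mm long, level, 107 mm above the bench, 35 mm out from the orange-brown drawer front (29 mm free behind it). Drawer unit: white, fixed, 280 deep x 340 wide x 145 mm high. Frame as the unit's, moves with the drawer: y along the bar, the drawer slides out along -x, z up
- blue_disc (a point): the BLUE round filter holder: disc 47 mm across, 14 thick, white filter on both (alike) faces, on a foot 30 x 14 x 20 mm, with a flat tab on top 20 wide (y) x 14 thick (x) x 36 mm tall. Point: centre of the disc, 39 mm above the foot's underside; x goes through the two faces, z up along the tab. The tab runs from 23 to 59 mm above this point; best gripped 43 mm above it, across its 14 or 20 mm
- red_disc (a point): the RED holder, otherwise like the blue one; stays in the drawer
- yellow_disc (a point): the YELLOW holder, otherwise like the blue one; stays in the drawer
- camera: inspection camera stand, fixed: grey base 120 x 120 x 16 mm, aluminium column 22 mm thick and 340 mm high, 60 mm behind (+x of) the origin, carrying a white camera head (62 x 52 x 52 mm) whose height is set differently each time and held by friction. Origin on the bench below the head; the camera looks along the stand's own -x
- lens (a point): centre of the front glass of the camera's black lens barrel (40 mm across), 50 mm ahead of the stand's origin, 190 to 250 mm above the bench. The camera looks level along -x of this frame; z is up
- flask: conical flask, stoppered, 124 mm across at the foot, 185 mm high; origin under its centre; bystander
- wash_bottle: white bottle with green cap, 64 mm across, 150 mm high; origin under its centre; bystander
- jar: open glass jar, 72 mm across, 70 mm high; origin under its centre; bystander
- dish1: grey dish with a white filter on top, 90 mm across, 22 mm high; origin under its centre; bystander
- dish2: another such dish; bystander
- tub: orange lidded tub, 86 mm across, 58 mm high; origin under its centre; bystander
- blue: the blue filter holder itself, 98 mm tall, about 60 g (see blue_disc); origin: centre of the underside of its foot

How it is judged:
By the outcome, as a careful person would: the job done as asked, in the order asked, and still so for the second after the job is handed in, while the arm keeps its last pose, push and grip.
It also fails if it takes over 58 s, if anything falls off the work surface, if the arm or the gripper's body presses on something with over 40 N, if the wrist force passes 120 N, or if a joint passes its speed limit or range.

## Robot

A 6-joint arm with a two-finger parallel gripper is mounted at the origin on the work surface. World frame = base frame: x ahead of the robot, y to its left, z up, the work surface at z = 0. Lengths are in m, angles in rad, forces in N, time in s.
With the tool pointing down it reaches from about 0.35 to 0.975 m from the base axis. Payload 4.9 kg.
Tool frame: the origin (TCP) lies midway between the tips of the shut fingers; the grasp point (between the pads) lies 19 mm behind it; z points along the fingers, y is the direction in which the jaws open and shut (so a half turn about z gives the same grasp; the last joint's range is limited). The gripper opens to 85 mm and grips with 20 to 120 N. Pads are 22 mm wide; open, the fingers measure 114 mm over their backs; the gripper's body (76 mm by 85 mm) begins 54 mm behind the grasp point. The pads swing forward as they close: fully open they stand 13 mm farther back than shut.
Start: joints at [1.016, 0.053, 1.613, -0, 1.476, -0.119], TCP at [0.264, 0.567, 0.231] pointing down, gripper open.
Joint ranges: [-3.01, 3.01], [-1.01, 2.22], [0.06, 2.58], [-1.02, 4.17], [0.09, 2.62], [-3.14, 3.14]. Speed limits (rad/s): [2.57, 2.57, 3.14, 3.14, 3.14, 3.14].

## Interface

Orientations are given as a unit quaternion [x, y, z, w].
In Python, from cell import bot, optics gives the robot as it stands. The module is installed in compiled form; this text tells all that it offers.
- The arm moves only by the tool servo_tool, never from a script. Its argument "steps" is a list of rows, each a list of 7 numbers: the turn, a rotation vector about the tool's x, y, z in degrees, then the shift along the tool's x, y, z in mm, then the opening, from -1 (shut) to 1 (fully open). A call has 1 to 5 rows; each row is the pose to reach, as a shift and turn from the pose commanded when the call began, along the tool's axes at that moment; what a row does not reach only later rows make up. A row lasts 1/12 s, in which the tool goes at most 41.7 mm and 7.16 degrees, less where a joint would pass 70% of its speed; a pose out of reach is approached as far as the arm can. A call with a gripper value outside its range is refused whole. The fingers move at their own pace and stop on an object; "squeeze" is the grip in N (left out, the last holds). Time passes only in rows, so rows that repeat a pose let the fingers close. It gives the time, the measured TCP pose, the force and the opening at its end, in the units of the state.
- bot.state(): the state, without advancing time (a new reading comes with each control period).
- optics.get_image(name): name is "scene" or "top" or "wrist"; returns a dict with "img" (384x512x3 uint8, red, green, blue), "fx", "fy", "cx", "cy" (pixels), "origin" and "attitude" of the camera in the world. Camera axes: x right, y down, z forward; pixel columns grow to the right and rows downward; lengths in m; the calibration is good to about 2 mm. A picture is of the moment at which its call begins. There is no depth.
- bot.sign_off(): hands the job in, once; it reports no verdict.
The state is a dict: "clock": time; "joint_positions": joint angles; "dq": joint speeds; "joint_efforts": joint torques, N m; "position": TCP position; "orientation": TCP orientation; "force": force on the tool from outside, world axes, zero at the start; "wrist_torque": the same for the moment, N m; "opening": finger opening in m.
Only numpy, scipy, OpenCV 4.12 (cv2) and the standard library are available. Lean on these libraries where they do the work, as an engineer would, in place of code of your own. Each camera call takes 0.05 s, during which the arm holds its last target.

## Working session

There is one attempt and no reset: what is moved stays moved. The work goes in short steps, Python scripts to look and compute and a tool call to move; the robot and the scene stay as the last step left them, time stands still between calls to the robot, and variables do not carry over. Pictures are saved under pics/ and viewed, and the job is handed in when it is done.

Besides the shell and the picture viewer there is one more tool, called after ">>>" as name([rows], argument=value, ...), one row to a line, values as JSON. servo_tool: Moves the arm, as the interface text tells. Its arguments: {"type":"object","properties":{"steps":{"type":"array","items":{"type":"array","items":{"type":"number"}}},"squeeze":{"type":"number"}},"required":["steps"]}

```bash
mkdir -p pics; ls
python3 - <<'E'
from cell import bot, optics
import cv2,json
s=bot.state()
print(s)
for n in ["scene","top","wrist"]:
    d=optics.get_image(n)
    cv2.imwrite(f"pics/{n}0.png",d["img"][:,:,::-1])
    print(n,{k:d[k] for k in d if k!="img"})
E
```

```text
pics
{'clock': 0.0, 'joint_positions': array([ 1.01600647e+00,  5.33841442e-02,  1.61433980e+00,  4.48275859e-05,
        1.47598886e+00, -1.19010063e-01]), 'dq': array([-0.0010532 , -0.00092885, -0.00036277,  0.00060949, -0.0002762 ,
        0.0016706 ]), 'joint_efforts': array([ 5.06423839e-04, -3.93667638e+01, -3.70183110e+01, -1.06988006e-05,
        6.79108649e-03,  5.22571554e-06]), 'position': array([0.26347865, 0.56604452, 0.23001875]), 'orientation': array([ 2.16171870e-01,  9.76354750e-01, -9.93105445e-04, -3.71477716e-04]), 'force': array([-0.14869715,  0.60700717, -0.40904062]), 'wrist_torque': array([ 0.05138312, -0.00927133, -0.05125428]), 'opening': 0.08533499777200003}
scene {'fx': 355.5212963767961, 'fy': 355.5212963767961, 'cx': 255.54437296322521, 'cy': 188.19555407245718, 'origin': array([1.22172428, 0.16494463, 0.96083923]), 'attitude': array([ 0.57459769,  0.73998441, -0.27140532, -0.22045344])}
top {'fx': 377.5813659831564, 'fy': 377.5813659831564, 'cx': 249.92935836407455, 'cy': 187.13223027584928, 'origin': array([ 0.35328298, -0.00926982,  1.27087217]), 'attitude': array([-0.69327404,  0.71505664, -0.05683937,  0.06952977])}
wrist {'fx': 285.8389642661863, 'fy': 285.8389642661863, 'cx': 257.4462428807967, 'cy': 192.12789448766424, 'origin': array([0.19153344, 0.60016952, 0.37407813]), 'attitude': array([0.83294959, 0.53047137, 0.08421503, 0.13305236])}
```

View pics/scene0.png

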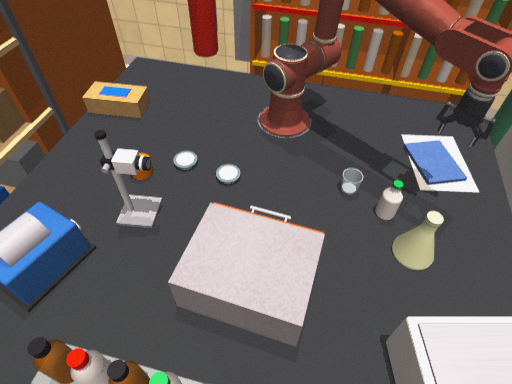

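View pics/top0.png

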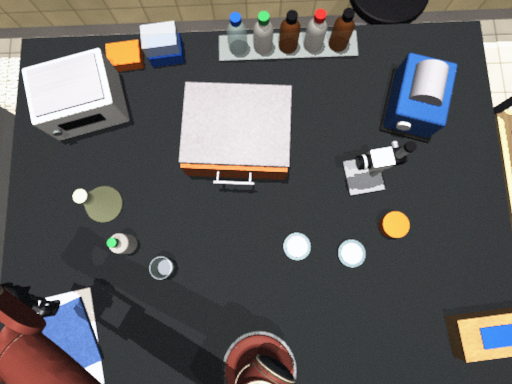

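View pics/wrist0.png

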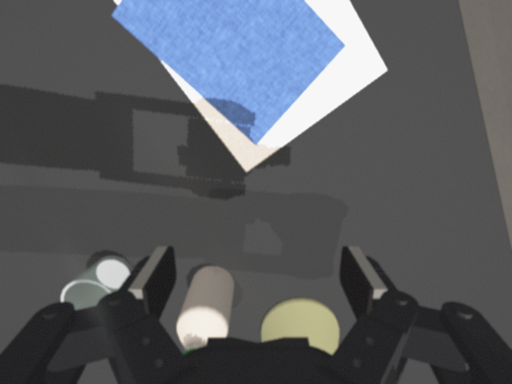

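The top view shows the unit at about (183-292, 82-180) with its handle at (235,182). The camera stand is at (365,175), with its head at (382,158) and the lens on the left at about (360,162). I'll enlarge these areas next.

```bash
cat > h.py <<'E'
from cell import bot, optics
import cv2, numpy as np
from scipy.spatial.transform import Rotation as R
def cam(n):
    d=optics.get_image(n); d["R"]=R.from_quat(d["attitude"]).as_matrix(); return d
def ray(d,u,v):
    return d["R"]@np.array([(u-d["cx"])/d["fx"],(v-d["cy"])/d["fy"],1.])
def at_z(d,u,v,z):
    r=ray(d,u,v); return d["origin"]+r*(z-d["origin"][2])/r[2]
def proj(d,p):
    q=d["R"].T@(np.asarray(p)-d["origin"]); return np.array([d["fx"]*q[0]/q[2]+d["cx"],d["fy"]*q[1]/q[2]+d["cy"]])
def tri(obs):
    A=np.zeros((3,3));b=np.zeros(3)
    for d,u,v in obs:
        r=ray(d,u,v);r/=np.linalg.norm(r);M=np.eye(3)-np.outer(r,r);A+=M;b+=M@d["origin"]
    return np.linalg.solve(A,b)
def crop(d,x0,y0,x1,y1,k,fn):
    c=cv2.resize(d["img"][y0:y1,x0:x1,::-1],None,fx=k,fy=k,interpolation=cv2.INTER_CUBIC)
    for i in range(x0,x1):
        if i%10==0: cv2.line(c,((i-x0)*k+k//2,0),((i-x0)*k+k//2,4 if i%50 else 12),(0,255,255),1); 
        if i%20==0: cv2.putText(c,str(i),((i-x0)*k,20),0,.35,(0,255,255),1)
    for i in range(y0,y1):
        if i%10==0: cv2.line(c,(0,(i-y0)*k+k//2),(4 if i%50 else 12,(i-y0)*k+k//2),(0,255,255),1)
        if i%20==0: cv2.putText(c,str(i),(8,(i-y0)*k+k//2),0,.35,(0,255,255),1)
    cv2.imwrite(fn,c)
E
python3 - <<'E'
from h import *
t=cam("top"); s=cam("scene")
crop(t,170,70,300,200,6,"pics/t_unit.png") if 0 else crop(t,175,75,300,195,5,"pics/t_unit.png")
crop(t,335,130,425,205,8,"pics/t_cam.png")
crop(s,85,125,175,235,5,"pics/s_cam.png")
crop(s,165,195,335,345,4,"pics/s_unit.png")
E
```

```text
(no output)
```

View pics/t_unit.png

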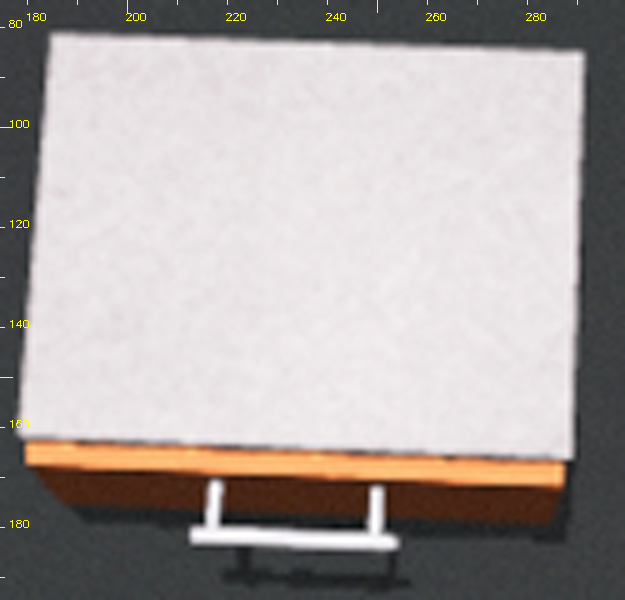

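View pics/t_cam.png

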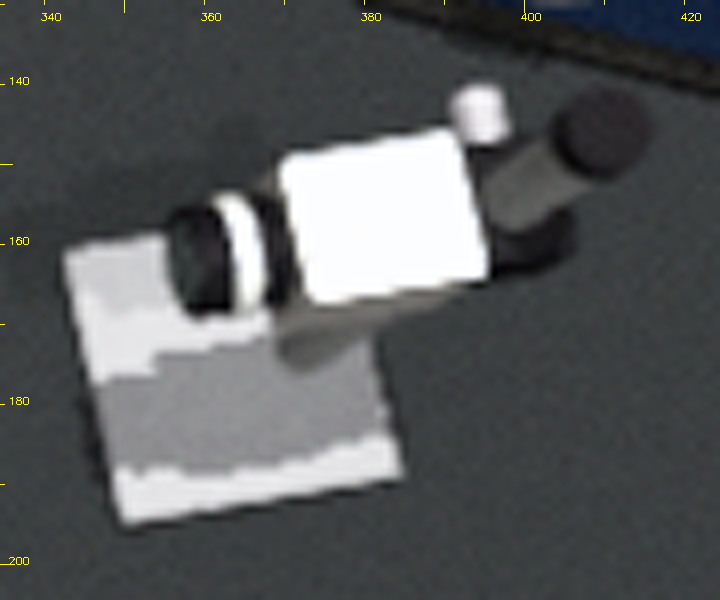

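View pics/s_cam.png

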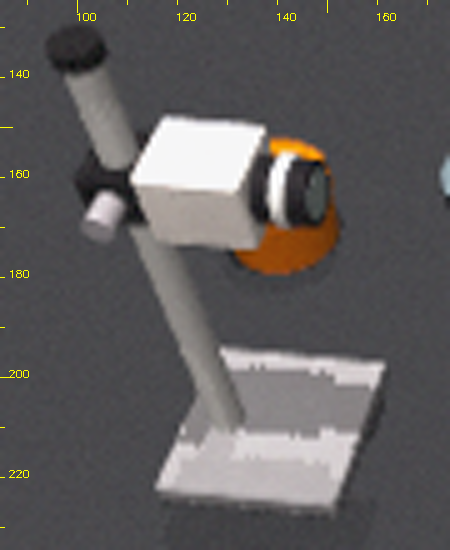

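View pics/s_unit.png

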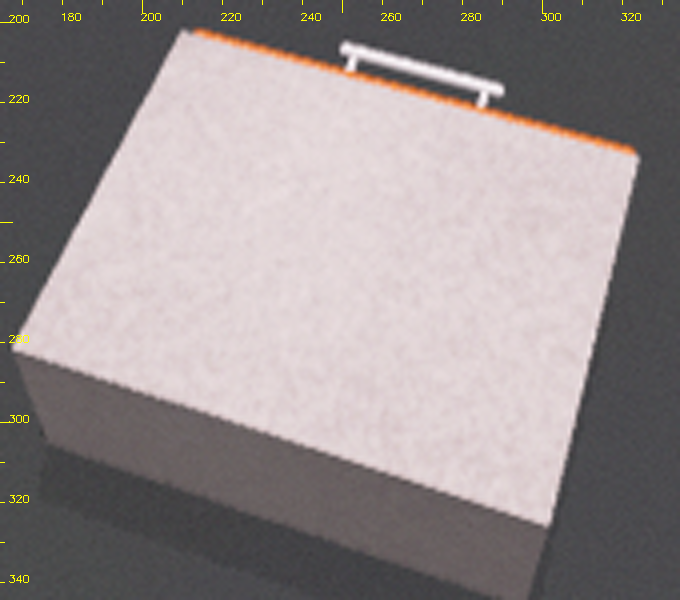

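Run:
```python
from h import *
np.set_printoptions(precision=4,suppress=True)
t=cam("top"); s=cam("scene")
T=lambda x,y,k,x0,y0:(x/k+x0-.5+.5/k,y/k+y0-.5+.5/k)
print("lid top")
for a in [(52,33),(585,52),(18,437),(574,460)]: print(at_z(t,*T(*a,5,175,75),.145))
print("lid scene")
for a in [(185,30),(638,155),(549,526),(14,348)]: print(at_z(s,*T(*a,4,165,195),.145))
print("handle")
for a in [(190,535),(399,544)]: print(at_z(t,*T(*a,5,175,75),.107))
for a in [(341,48),(503,90)]: print(at_z(s,*T(*a,4,165,195),.107))
print("base")
for a in [(65,248),(123,524),(404,476)]: print(at_z(t,*T(*a,8,335,130),.016))
for a in [(222,347),(385,362),(336,512),(157,488)]: print(at_z(s,*T(*a,5,85,125),.016))
print("head")
# top: (278,157) front far(+x); (445,128) rear far; (489,278) rear near; (315,306) front near
# scene: camera from +x side: front far(+x)->(240,192); rear far->(131,183); rear near (165,116); front near (268,128)
P=[]
for a,b in zip([(278,157),(445,128),(489,278),(315,306)],[(240,192),(131,183),(165,116),(268,128)]):
    p=tri([(t,*T(*a,8,335,130)),(s,*T(*b,5,85,125))]);P.append(p);print(p)
print(np.mean(P,0))
print("bystanders")
for n,a,z in [("jar",(161,267),.03),("dish1",(297,246),.022),("dish2",(351,253),.022),("tub",(396,225),.058),("bottlecap",(113,244),.15),("flask top",(80,197),.185)]: print(n,at_z(t,*a,z))
```

```text
lid top
[0.9089 0.206  0.145 ]
[ 0.8827 -0.134   0.145 ]
[0.6431 0.2266 0.145 ]
[ 0.617  -0.1143  0.145 ]
lid scene
[ 0.6183 -0.1088  0.145 ]
[0.6439 0.2267 0.145 ]
[0.909  0.2076 0.145 ]
[ 0.8831 -0.1297  0.145 ]
handle
[0.5857 0.1256 0.107 ]
[ 0.5756 -0.0058  0.107 ]
[ 0.5768 -0.0014  0.107 ]
[0.5846 0.1251 0.107 ]
base
[ 0.6621 -0.3083  0.016 ]
[ 0.5427 -0.3238  0.016 ]
[ 0.5592 -0.4423  0.016 ]
[ 0.5603 -0.4359  0.016 ]
[ 0.5443 -0.3223  0.016 ]
[ 0.6674 -0.3016  0.016 ]
[ 0.6791 -0.4208  0.016 ]
head
[ 0.63   -0.3225  0.2638]
[ 0.6389 -0.3818  0.2637]
[ 0.5853 -0.3907  0.2641]
[ 0.5778 -0.3314  0.2624]
[ 0.608  -0.3566  0.2635]
bystanders
jar [0.3253 0.3048 0.03  ]
dish1 [ 0.3795 -0.1379  0.022 ]
dish2 [ 0.3519 -0.3113  0.022 ]
tub [ 0.4354 -0.4516  0.058 ]
bottlecap [0.3987 0.418  0.15  ]
flask top [0.5369 0.5072 0.185 ]
```

```bash
cat >> h.py <<'E'
def go(p,yawy,flip_ok=True,st=None):
    """target TCP p, tool down, tool y axis along world angle yawy(deg). prints turn (deg) and shift (mm) in the tool frame"""
    st=st or bot.state(); C=R.from_quat(st["orientation"])
    best=None
    for a in ([yawy,yawy+180] if flip_ok else [yawy]):
        y=np.array([np.cos(np.radians(a)),np.sin(np.radians(a)),0]);z=np.array([0,0,-1.]);x=np.cross(y,z)
        G=R.from_matrix(np.stack([x,y,z],1)); rv=(C.inv()*G).as_rotvec(degrees=True)
        if best is None or np.linalg.norm(rv)<np.linalg.norm(best[0]): best=(rv,a)
    sh=C.inv().apply(np.asarray(p)-st["position"])*1000
    print("turn",best[0].round(2),"shift",sh.round(1),"yawy",best[1],"clock",round(st["clock"],2),"q",st["joint_positions"].round(2))
E
python3 - <<'E'
from h import *
np.set_printoptions(precision=4,suppress=True)
s=bot.state();M=R.from_quat(s["orientation"]).as_matrix();print(M)
go([.5807,.0609,.20],-4.35)
go([.5807,.0609,.20],-4.35+180,False)
go([.5807,.0609,.20],-4.35,False)
t=cam("top"); s=cam("scene")
T=lambda x,y,k,x0,y0:(x/k+x0-.5+.5/k,y/k+y0-.5+.5/k)
print(at_z(s,*T(318,194,5,85,125),.2375))
d=np.array([np.cos(np.radians(97.7)),np.sin(np.radians(97.7)),0])
L=np.array([.608,-.3566,.2375])+.05*d;print(L,T(0,0,8,335,130),(proj(t,L)-[335,130])*8,(proj(s,L)-[85,125])*5)
E
```

```text
[[-0.9065  0.4221 -0.0003]
 [ 0.4221  0.9065 -0.0005]
 [ 0.0001 -0.0005 -1.    ]]
turn [-0.03  0.02 69.38] shift [-500.7 -324.5   31.1] yawy -4.35 clock 0.35 q [ 1.02  0.05  1.61 -0.    1.48 -0.12]
turn [  -0.02   -0.03 -110.62] shift [-500.7 -324.5   31.1] yawy 175.65 clock 0.35 q [ 1.02  0.05  1.61 -0.    1.48 -0.12]
turn [-0.03  0.02 69.38] shift [-500.7 -324.5   31.1] yawy -4.35 clock 0.35 q [ 1.02  0.05  1.61 -0.    1.48 -0.12]
[ 0.5979 -0.2956  0.2375]
[ 0.6013 -0.3071  0.2375] (334.5625, 129.5625) [210.6798 257.1062] [294.6976 192.458 ]
```

>>> servo_tool([
  [0,0,69.4,-501,-325,0,0.2],
  [0,0,69.4,-501,-325,0,0.2],
  [0,0,69.4,-501,-325,0,-0.3],
  [0,0,69.4,-501,-325,0,-0.3],
  [0,0,69.4,-501,-325,0,-0.3],
])

```text
clock: 0.87
position: [0.375, 0.3885, 0.2315]
orientation: [0.508, 0.861, 0.0, 0.0]
force: [-0.3, 1.2, 0.2]
opening: 0.0303
```

```bash
python3 -c "
from h import *
go([.5807,.0609,.20],-4.35);s=bot.state();print(s['position'],s['opening'],s['dq'].round(2))"
```

```text
turn [ 3.000e-02 -1.000e-02  3.326e+01] shift [-386.2   21.7   31.5] yawy -4.35 clock 0.87 q [ 0.67 -0.15  1.81 -0.    1.48  0.16]
[0.37498682 0.38845076 0.23149867] 0.030255340994858958 [-0.92 -0.34  0.3  -0.    0.03  0.58]
```

>>> servo_tool([
  [0,0,33.3,-386,22,0,-0.3],
  [0,0,33.3,-386,22,0,-0.3],
  [0,0,33.3,-386,22,10,-0.3],
  [0,0,33.3,-386,22,20,-0.3],
  [0,0,33.3,-386,22,31,-0.3],
])

```text
clock: 1.28
position: [0.4872, 0.2128, 0.2229]
orientation: [0.734, 0.679, 0.001, 0.0]
force: [0.6, 0.3, 0.7]
opening: 0.0303
```

```bash
python3 -c "
from h import *
go([.5807,.0609,.18],-4.35);s=bot.state();print(s['position'],s['opening'],s['dq'].round(2))"
```

```text
turn [ 0.12 -0.05 -0.05] shift [-144.4  104.8   43. ] yawy -4.35 clock 1.28 q [ 0.27 -0.17  1.84  0.    1.47  0.35]
[0.48717286 0.21283875 0.22288933] 0.03033167724976067 [-0.91  0.19 -0.06  0.01 -0.13  0.01]
```

>>> servo_tool([
  [0,0,0,-144,105,43,-0.3],
  [0,0,0,-144,105,43,-0.3],
  [0,0,0,-144,105,43,-0.3],
  [0,0,0,-144,105,43,-0.3],
  [0,0,0,-144,105,43,-0.3],
])

```text
clock: 1.7
position: [0.5817, 0.0593, 0.1775]
orientation: [0.733, 0.68, -0.001, 0.0]
force: [-0.6, 0.6, 0.3]
opening: 0.0299
```

>>> servo_tool([
  [0,0,0,0,0,0,-0.3],
  [0,0,0,0,0,0,-0.3],
])

```text
clock: 1.87
position: [0.5805, 0.0631, 0.1786]
orientation: [0.732, 0.681, -0.0, -0.001]
force: [-0.1, 0.3, 0.6]
opening: 0.0298
```

```bash
python3 -c "
from h import *
go([.5807,.0609,.18],-4.35);s=bot.state();print(s['position'],s['opening'],s['dq'].round(2),s['force'])
w=cam('wrist');cv2.imwrite('pics/w1.png',w['img'][:,:,::-1]);t=cam('top');crop(t,175,120,300,220,5,'pics/t1.png')
for p in ([.5865,.1207,.107],[.5762,.0008,.107]): print(proj(w,p),proj(t,p))
"
```

```text
turn [-0.07 -0.03  0.17] shift [-2.2  0.4 -1.4] yawy -4.35 clock 1.87 q [-0.02 -0.01  1.76  0.    1.39  0.05]
[0.58047932 0.06314745 0.17862518] 0.02979209507323181 [ 0.04 -0.02  0.01  0.    0.   -0.  ] [-0.0754688   0.25862226  0.58668643]
[259.58349743 130.37883178] [214.14087693 181.295385  ]
[257.62514441 270.92133555] [252.30652449 183.27213966]
```

View pics/w1.png

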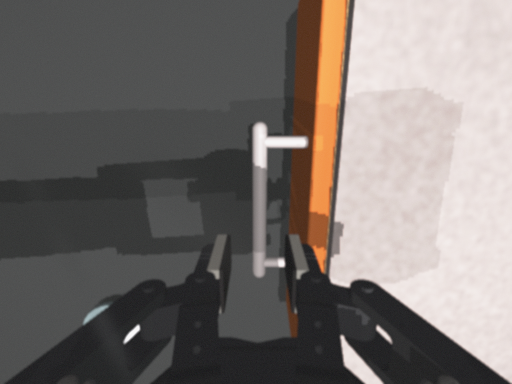

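View pics/t1.png

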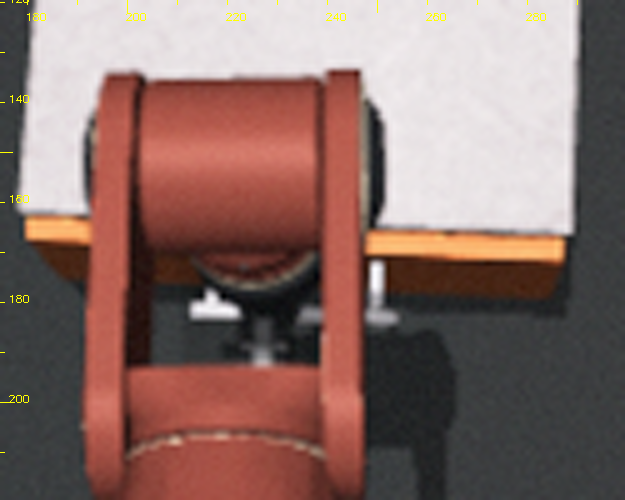

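The wrist view shows the bar from (260,122) to (259,277). It sits within 1 px of the prediction and is centred between the fingers. Next I descend and grip it.

>>> servo_tool([
  [0,0,0,-2,0,40,-0.3],
  [0,0,0,-2,0,70,-0.3],
  [0,0,0,-2,0,90,-0.3],
  [0,0,0,-2,0,90,-0.3],
  [0,0,0,-2,0,90,-0.3],
])

```text
clock: 2.38
position: [0.5793, 0.0634, 0.0896]
orientation: [0.731, 0.682, -0.001, -0.001]
force: [-3.6, 0.4, 0.6]
opening: 0.0302
```

>>> servo_tool([
  [0,0,0,0,0,0,-1],
  [0,0,0,0,0,0,-1],
  [0,0,0,0,0,0,-1],
  [0,0,0,0,0,0,-1],
  [0,0,0,0,0,0,-1],
], squeeze=40)

```text
clock: 2.8
position: [0.5809, 0.0629, 0.0898]
orientation: [0.732, 0.682, 0.001, -0.0]
force: [-0.4, 5.5, 3.4]
opening: 0.0093
```

```bash
python3 -c "
from h import *
s=bot.state();p=s['position'];print(p,s['opening'],s['force'])
a=np.radians(-4.35)
go(p-.175*np.array([np.cos(a),np.sin(a),0]),-4.35)
"
```

```text
[0.58085348 0.0628622  0.08981727] 0.009324834436439541 [-0.44141945  5.5207569   3.37134898]
turn [ 0.07 -0.14  0.29] shift [   0.9 -175.    -0.2] yawy -4.35 clock 2.8 q [-0.02  0.08  1.83  0.    1.23  0.05]
```

>>> servo_tool([
  [0,0,0,0,-15,0,-1],
  [0,0,0,0,-35,0,-1],
  [0,0,0,0,-60,0,-1],
  [0,0,0,0,-85,0,-1],
  [0,0,0,0,-110,0,-1],
])

```text
clock: 3.22
position: [0.4711, 0.0711, 0.0898]
orientation: [0.732, 0.681, 0.003, -0.0]
force: [1.4, 8.9, 4.1]
opening: 0.0095
```

>>> servo_tool([
  [0,0,0,0,-22,0,-1],
  [0,0,0,0,-42,0,-1],
  [0,0,0,0,-58,0,-1],
  [0,0,0,0,-65,0,-1],
  [0,0,0,0,-65,0,-1],
])

```text
clock: 3.63
position: [0.4053, 0.0761, 0.0898]
orientation: [0.732, 0.682, 0.002, -0.001]
force: [-0.9, 10.0, 2.5]
opening: 0.0095
```

>>> servo_tool([
  [0,0,0,0,0,0,-0.35],
  [0,0,0,0,0,0,-0.35],
  [0,0,0,0,0,0,-0.35],
  [0,0,0,0,0,0,-0.35],
])

```text
clock: 3.97
position: [0.4059, 0.0737, 0.0889]
orientation: [0.732, 0.681, -0.0, 0.0]
force: [-0.3, 0.5, 1.4]
opening: 0.0278
```

```bash
python3 -c "
from h import *
s=bot.state();p=s['position'];print(p,s['opening'],s['force'],s['clock'])
w=cam('wrist');cv2.imwrite('pics/w2.png',w['img'][:,:,::-1]);t=cam('top');crop(t,175,70,300,220,4,'pics/t2.png')
"
```

```text
[0.40594435 0.07374322 0.08892789] 0.027828050767263884 [-0.26840063  0.48425358  1.37304705] 3.9667
```

View pics/w2.png

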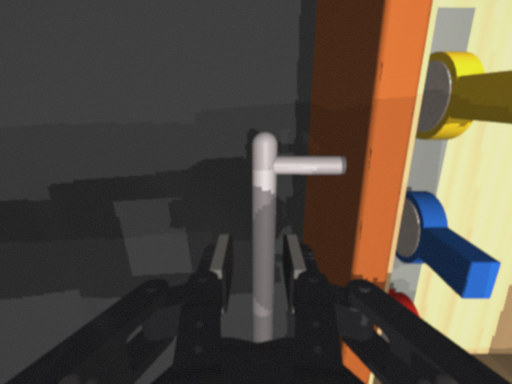

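View pics/t2.png

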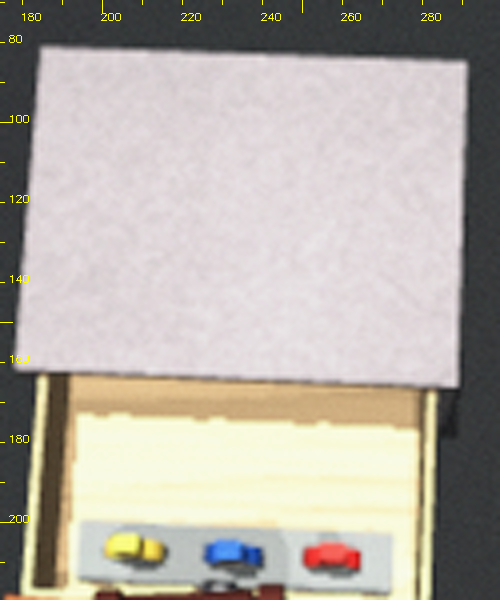

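The drawer is about 0.175 m open. Blue is the middle holder, with yellow on +y and red on -y. I lift straight up off the bar and then look from above.

>>> servo_tool([
  [0,0,0,0,0,-25,-0.35],
  [0,0,0,0,0,-65,-0.35],
  [0,0,0,0,0,-105,-0.35],
  [0,0,0,0,0,-135,-0.35],
  [0,0,0,0,0,-135,-0.35],
])

```text
clock: 4.48
position: [0.4096, 0.0736, 0.232]
orientation: [0.732, 0.681, 0.005, 0.005]
force: [1.1, -0.7, 0.5]
opening: 0.0279
```

```bash
python3 -c "
from h import *
s=bot.state();p=s['position'];print(p,s['opening'],s['force'],s['clock'])
w=cam('wrist');cv2.imwrite('pics/w3.png',w['img'][:,:,::-1]);t=cam('top');crop(t,175,150,300,230,6,'pics/t3.png');s=cam('scene');crop(s,200,120,340,240,5,'pics/s3.png')
"
```

```text
[0.40963371 0.073632   0.23199805] 0.02788426233166853 [ 1.05527202 -0.69820519  0.48792616] 4.4833
```

View pics/w3.png

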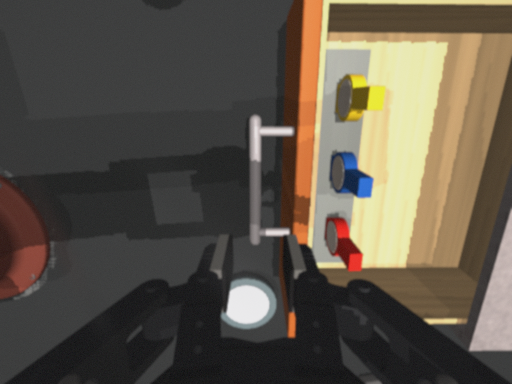

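View pics/t3.png

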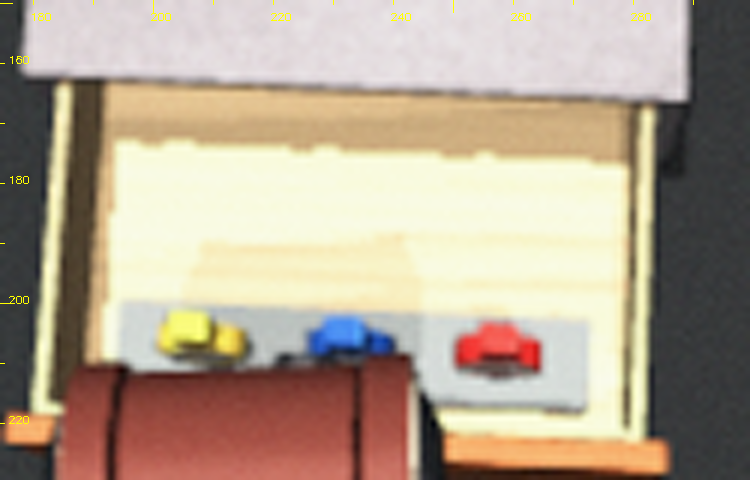

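View pics/s3.png

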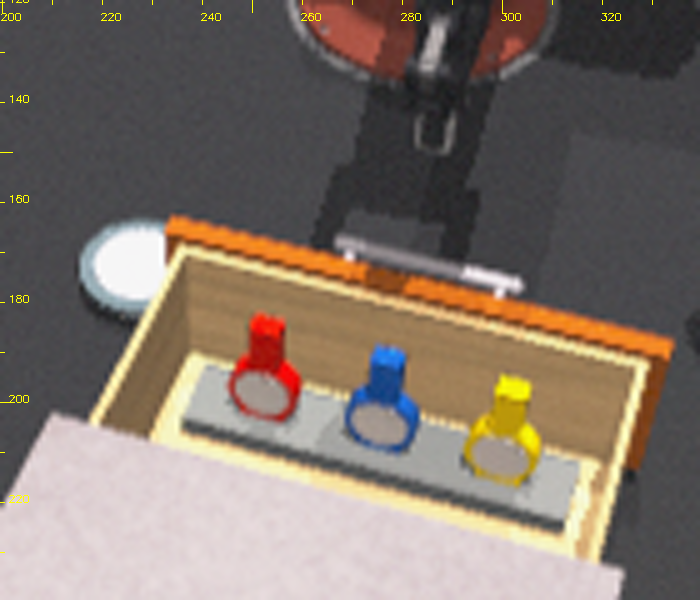

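Run:
```python
from h import *
np.set_printoptions(precision=4,suppress=True)
w=cam('wrist');t=cam('top');s=cam('scene')
crop(w,310,60,410,280,3,'pics/w3b.png')
T=lambda x,y,k,x0,y0:(x/k+x0-.5+.5/k,y/k+y0-.5+.5/k)
for n,o in dict(blue=((365,187),(345,327),(388,353)),red=((355,261),(500,335),(268,322)),yel=((376,98),(190,326),(513,382))).items():
    print(n,at_z(w,*o[0],.12),at_z(t,*T(*o[1],6,175,150),.12),at_z(s,*T(*o[2],5,200,120),.12))
# rack outline corners in top at z=.04, front edge
for a in [(122,300),(588,320),(586,410)]: print('rack',at_z(t,*T(*a,6,175,150),.04))
# front panel -y end, top z .133
for a in [(668,442),(668,472)]: print('front',at_z(t,*T(*a,6,175,150),.133))
for a in [(180,248),(648,362)]: print('inner corner scene',at_z(s,*T(*a,5,200,120),.123))
for a in [(175,215),(672,342)]: print('front outer scene',at_z(s,*T(*a,5,200,120),.133))
```

```text
blue [0.5034 0.0708 0.12  ] [0.5106 0.0648 0.12  ] [0.5023 0.0672 0.12  ]
red [ 0.4969 -0.0054  0.12  ] [ 0.504  -0.0144  0.12  ] [ 0.4963 -0.0116  0.12  ]
yel [0.509  0.1471 0.12  ] [0.5137 0.1445 0.12  ] [0.5057 0.1465 0.12  ]
rack [0.5405 0.1926 0.04  ]
rack [ 0.5212 -0.0632  0.04  ]
rack [ 0.4719 -0.0602  0.04  ]
front [ 0.4456 -0.0967  0.133 ]
front [ 0.4307 -0.096   0.133 ]
inner corner scene [ 0.4509 -0.0825  0.123 ]
inner corner scene [0.471  0.2253 0.123 ]
front outer scene [ 0.432  -0.0911  0.133 ]
front outer scene [0.4598 0.2372 0.133 ]
```

View pics/w3b.png

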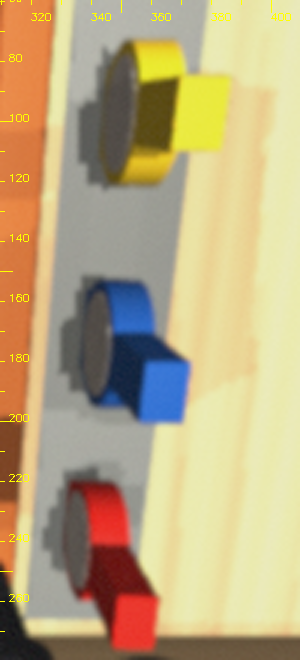

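```bash
python3 -c "
from h import *
go([.504,.068,.20],85.65,False)
go([.45,.068,.22],85.65,False)"
```

```text
turn [ -0.19  -0.15 -89.74] shift [ 1.2 99.4 21.3] yawy 85.65 clock 4.78 q [-0.   -0.49  2.09 -0.    1.55  0.07]
turn [ -0.19  -0.15 -89.74] shift [-2.6 45.5  1.5] yawy 85.65 clock 4.78 q [-0.   -0.49  2.09 -0.    1.55  0.07]
```

>>> servo_tool([
  [0,0,-7,1,30,0,0],
  [0,0,-14,1,60,0,0],
  [0,0,-21,1,85,0,0],
  [0,0,-28,1,99,0,0],
  [0,0,-35,1,99,0,0],
])

```text
clock: 5.2
position: [0.5059, 0.0675, 0.2217]
orientation: [0.491, 0.871, -0.001, -0.001]
force: [-0.9, -0.1, 0.0]
opening: 0.0427
```

>>> servo_tool([
  [0,0,-7,0,0,0,0],
  [0,0,-14,0,0,0,0],
  [0,0,-21,0,0,0,0],
  [0,0,-28,0,0,0,0],
  [0,0,-35,0,0,0,0],
])

```text
clock: 5.62
position: [0.5038, 0.0679, 0.2218]
orientation: [0.206, 0.979, -0.0, -0.002]
force: [1.0, 0.5, -0.2]
opening: 0.0428
```

>>> servo_tool([
  [0,0,-7,0,0,0,0],
  [0,0,-14,0,0,0,0],
  [0,0,-19.8,0,0,0,0],
  [0,0,-19.8,0,0,0,0],
])

```text
clock: 5.95
position: [0.5038, 0.0679, 0.222]
orientation: [0.037, 0.999, -0.0, -0.002]
force: [0.1, -0.9, 0.2]
opening: 0.043
```

```bash
python3 -c "
from h import *
w=cam('wrist');cv2.imwrite('pics/w4.png',w['img'][:,:,::-1]);t=cam('top');crop(t,175,150,300,230,6,'pics/t4.png')
go([.504,.068,.18],85.65,False);print(bot.state()['opening'])
c=np.array([.504,.0675,.12]);a=np.radians(-4.35);ux=np.array([np.cos(a),np.sin(a),0]);uy=np.array([-ux[1],ux[0],0])
for i in (-1,1):
  for j in (-1,1): print(proj(w,c+i*.007*ux+j*.010*uy).round(1))
s=cam('scene');crop(s,200,120,340,240,5,'pics/s4.png')
"
```

```text
turn [-0.01 -0.14 -0.08] shift [-0.   0.1 42.5] yawy 85.65 clock 6.05 q [-0.01 -0.22  1.89 -0.    1.48 -1.51]
0.04265719337015357
[245.6 184.2]
[267.9 184.2]
[245.8 198.9]
[267.7 199. ]
```

View pics/w4.png

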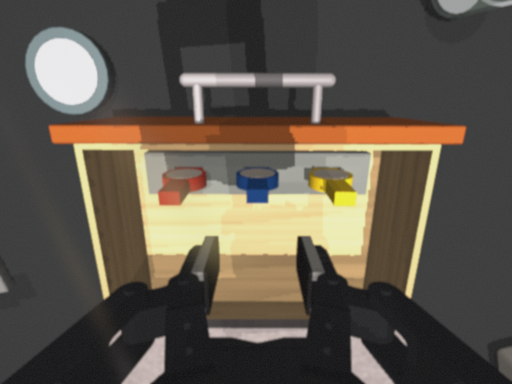

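View pics/s4.png

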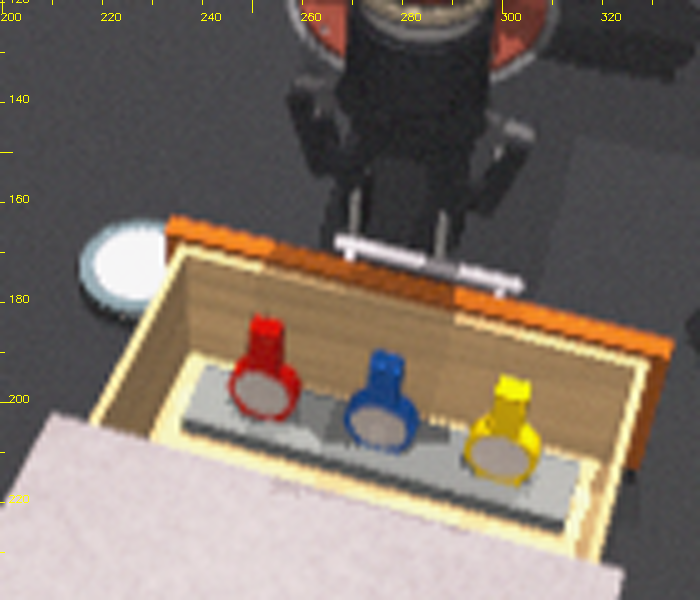

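```bash
python3 -c "
from h import *
w=cam('wrist');crop(w,220,150,300,215,9,'pics/w4b.png')"
```

```text
(no output)
```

View pics/w4b.png

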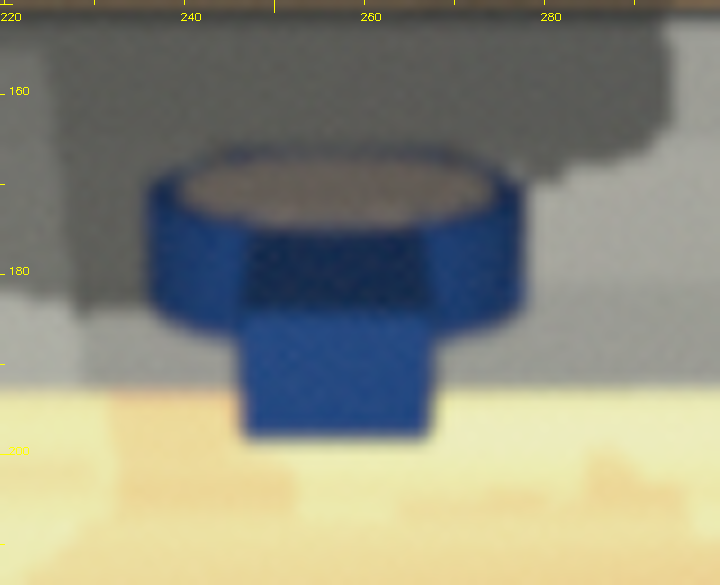

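The blue tab's top face is at (246-268, 184-198), which agrees with the prediction to within 0.5 px. I descend and grip it.

>>> servo_tool([
  [0,0,0,0,0,35,0],
  [0,0,0,0,0,70,0],
  [0,0,0,0,0,105,0],
  [0,0,0,0,0,128,0],
  [0,0,0,0,0,136,0],
])

```text
clock: 6.57
position: [0.5012, 0.0679, 0.083]
orientation: [0.038, 0.999, -0.0, -0.004]
force: [-1.1, -0.4, -0.8]
opening: 0.0427
```

>>> servo_tool([
  [0,0,0,0,0,0,0],
  [0,0,0,0,0,0,0],
])

```text
clock: 6.73
position: [0.5053, 0.0679, 0.0888]
orientation: [0.038, 0.999, 0.0, 0.0]
force: [-0.2, 0.5, 0.7]
opening: 0.0427
```

>>> servo_tool([
  [0,0,0,0,0,0,-1],
  [0,0,0,0,0,0,-1],
  [0,0,0,0,0,0,-1],
  [0,0,0,0,0,0,-1],
  [0,0,0,0,0,0,-1],
], squeeze=30)

```text
clock: 7.15
position: [0.5065, 0.068, 0.0905]
orientation: [0.037, 0.999, 0.0, 0.002]
force: [0.0, 0.0, 7.0]
opening: 0.0197
```

```bash
python3 -c "
from h import *
w=cam('wrist');cv2.imwrite('pics/w5.png',w['img'][:,:,::-1]);s=bot.state();print(s['position'],s['orientation'],s['force'],s['wrist_torque'],s['opening'])"
```

```text
[0.50654603 0.06797683 0.09047902] [3.73934762e-02 9.99298024e-01 1.38727952e-04 2.27334849e-03] [-0.03803916  0.71260257  6.02535052] [ 0.0196538  -0.02582826 -0.03609767] 0.01957923659385117
```

View pics/w5.png

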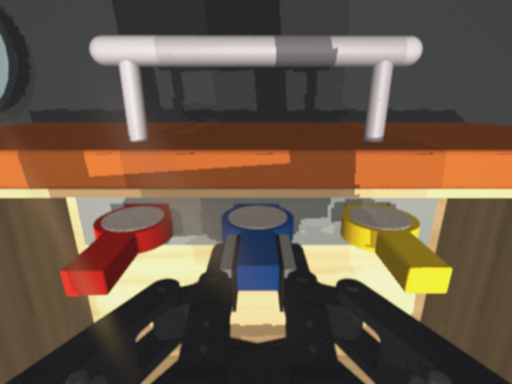

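>>> servo_tool([
  [0,0,0,0,0,-6,-1],
  [0,0,0,0,0,-14,-1],
  [0,0,0,0,0,-24,-1],
  [0,0,0,0,0,-45,-1],
  [0,0,0,0,0,-70,-1],
], squeeze=45)

```text
clock: 7.62
position: [0.503, 0.0679, 0.1575]
orientation: [0.037, 0.999, -0.0, -0.002]
force: [0.1, 0.9, -0.8]
opening: 0.0193
```

>>> servo_tool([
  [0,0,0,0,0,-30,-1],
  [0,0,0,0,0,-60,-1],
  [0,0,0,0,0,-90,-1],
  [0,0,0,0,0,-108,-1],
  [0,0,0,0,0,-108,-1],
])

```text
clock: 8.03
position: [0.5068, 0.0679, 0.2727]
orientation: [0.037, 0.999, 0.0, 0.005]
force: [-0.3, 0.0, 1.3]
opening: 0.0193
```

```bash
python3 -c "
from h import *
s=bot.state();print(s['position'],s['orientation'],s['force'],s['opening'],s['clock'])
w=cam('wrist');cv2.imwrite('pics/w6.png',w['img'][:,:,::-1])
t=cam('top');s=cam('scene');crop(t,350,140,400,180,15,'pics/t6.png');crop(s,105,140,155,180,15,'pics/s6.png')"
```

```text
[0.50678093 0.06793994 0.27266861] [3.73037116e-02 9.99292050e-01 1.07205202e-04 4.88071512e-03] [-0.25076144  0.01016058  1.27286181] 0.01930492874580902 8.0333
```

View pics/w6.png

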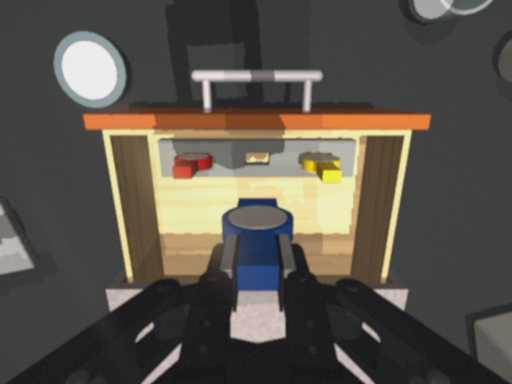

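View pics/t6.png

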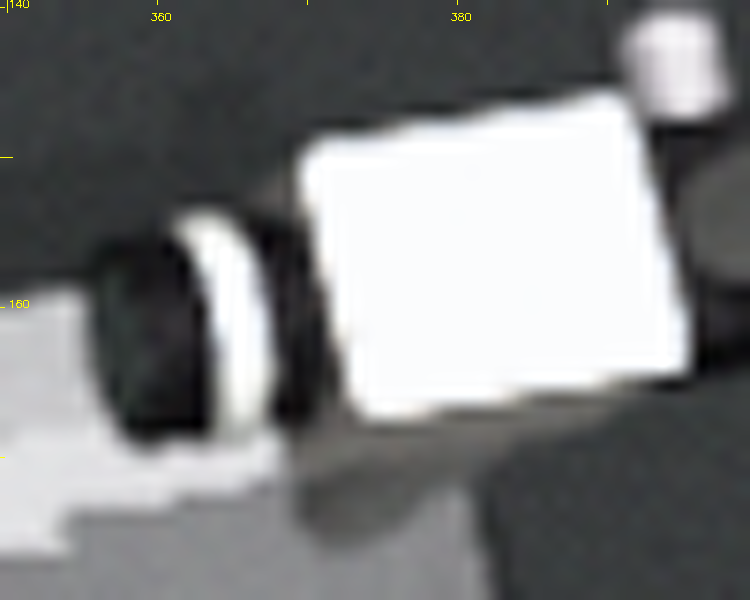

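View pics/s6.png

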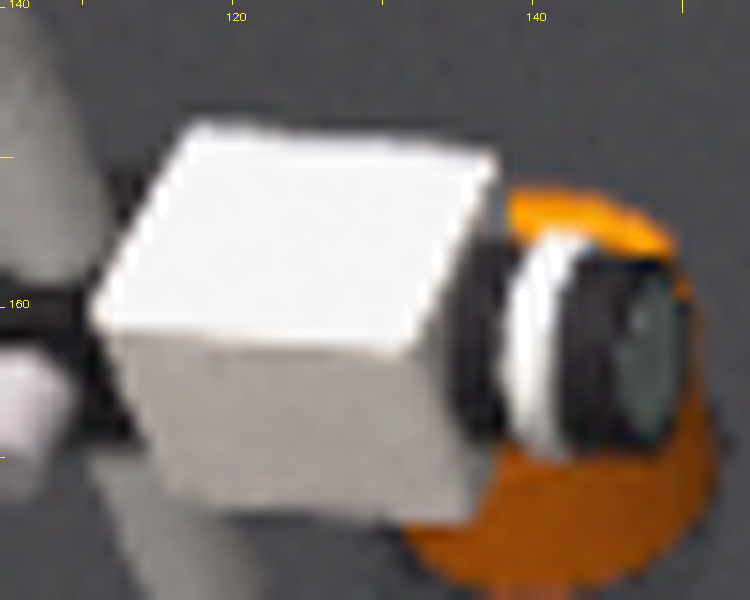

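```bash
cat > fit.py <<'E'
from h import *
from scipy.optimize import least_squares
np.set_printoptions(precision=4,suppress=True)
t=cam('top');s=cam('scene')
TT=lambda x,y:np.array((x/15+350-.5+.5/15,y/15+140-.5+.5/15))
SS=lambda x,y:np.array((x/15+105-.5+.5/15,y/15+140-.5+.5/15))
# local: x fwd (looking), y left ; +x world side when facing +y is right => local y=-1 ; z up
obs=[(t,TT(302,140),(31,-26,26)),(t,TT(632,92),(-31,-26,26)),(t,TT(690,372),(-31,26,26)),(t,TT(355,420),(31,26,26)),
(s,SS(408,355),(31,-26,26)),(s,SS(92,322),(-31,-26,26)),(s,SS(195,122),(-31,26,26)),(s,SS(497,153),(31,26,26)),
(s,SS(470,527),(31,-26,-26)),(s,SS(165,505),(-31,-26,-26))]
lens=[(t,TT(122,341)),(s,SS(650,355))]
def M(p,l):
    a=p[3];f=np.array([np.cos(a),np.sin(a),0]);g=np.array([-f[1],f[0],0])
    return p[:3]+f*l[0]/1000+g*l[1]/1000+np.array([0,0,l[2]/1000])
def res(p):
    r=[proj(d,M(p,l))-o for d,o,l in obs]+[proj(d,M(p,(p[4],0,0)))-o for d,o in lens]
    return np.concatenate(r)
q=least_squares(res,[.608,-.356,.2375,np.radians(97.7),60],x_scale=[.01,.01,.01,.1,10]);p=q.x
print(p[:3],np.degrees(p[3]),p[4]);print(res(p).reshape(-1,2))
L=M(p,(p[4],0,0));print("lens",L)
print('tri',tri([(d,*o) for d,o in lens]))
# base yaw
if __name__=="__main__":
  for d,(x0,y0,x1,y1),fn in [(t,(350,140,400,180),'pics/t7.png'),(s,(105,140,155,180),'pics/s7.png')]:
    k=15;c=cv2.resize(d['img'][y0:y1,x0:x1,::-1],None,fx=k,fy=k,interpolation=cv2.INTER_CUBIC)
    pts=[proj(d,M(p,(p[4],20*np.cos(b),20*np.sin(b)))) for b in np.linspace(0,6.283,60)]
    for u in pts: cv2.circle(c,(int((u[0]-x0+.5)*k),int((u[1]-y0+.5)*k)),1,(0,0,255),-1)
    cv2.imwrite(fn,c)
E
python3 fit.py
```

```text
[ 0.608  -0.3571  0.239 ] 96.91117329838623 61.72061371138918
[[-0.5706  0.4308]
 [-0.2481  0.2424]
 [ 0.0234 -0.1751]
 [-0.1666  0.0511]
 [-0.0967 -0.672 ]
 [-0.7933 -0.6749]
 [-0.5328 -0.0593]
 [ 0.3977 -0.0521]
 [ 0.3043  0.7858]
 [-0.3063  0.0791]
 [-0.203   0.1315]
 [-0.277   0.4604]]
lens [ 0.6006 -0.2958  0.239 ]
tri [ 0.6003 -0.2953  0.2408]
```

View pics/t7.png

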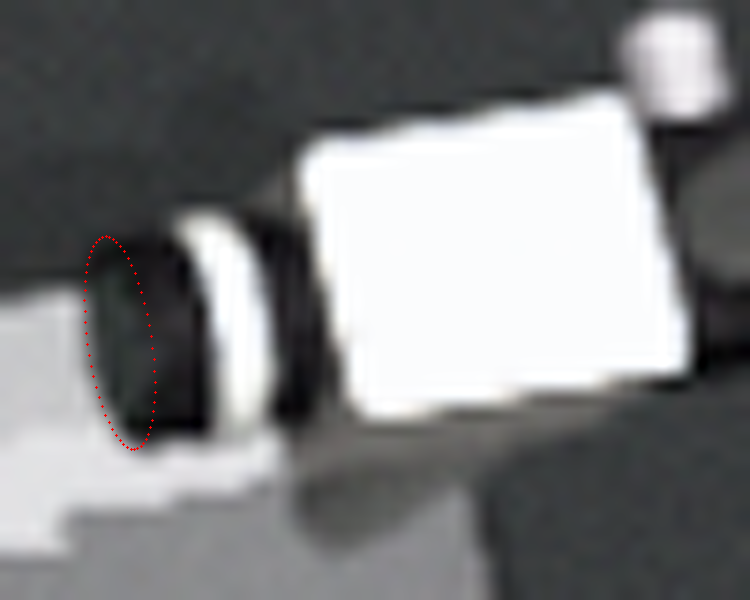

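View pics/s7.png

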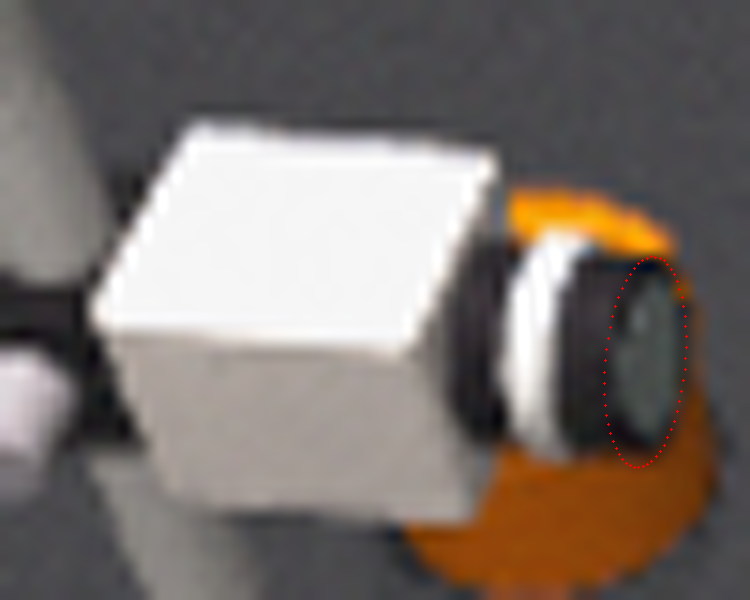

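The lens front sits at (357.9,162.2) in the top view and (147.9,163.2) in the scene view. The fit gives it at about (0.600, -0.296, 0.240), looking along about 97.4°. In the wrist view, blue is out with its pocket empty, and red and yellow are still standing.

```bash
python3 -c "
from h import *
s=bot.state();print(s['position'],s['orientation'])
go([.5852,-.1795,.2695],7.4,False)"
```

```text
[0.50357668 0.06793987 0.26378773] [ 3.73395822e-02  9.99300827e-01 -4.58915634e-05 -1.90022440e-03]
turn [-0.16 -0.17 78.32] shift [ -99.8 -240.7   -6. ] yawy 7.4 clock 8.28 q [-0.01 -0.25  1.84  0.    1.55 -1.51]
```

>>> servo_tool([
  [0,0,7,-8,-20,-2,-1],
  [0,0,14,-20,-48,-4,-1],
  [0,0,21,-32,-78,-6,-1],
  [0,0,28,-44,-108,-6,-1],
  [0,0,35,-56,-138,-6,-1],
])

```text
clock: 8.7
position: [0.5497, -0.075, 0.27]
orientation: [0.339, 0.941, -0.0, -0.002]
force: [-0.2, 0.8, -0.5]
opening: 0.0195
```

```bash
python3 -c "
from h import *
s=bot.state();print(s['position'],s['orientation'],s['opening'])
go([.5852,-.1795,.2695],7.4,False)"
```

```text
[ 0.54970434 -0.07497763  0.27004247] [ 3.38762161e-01  9.40870743e-01 -7.68240261e-05 -1.56131245e-03] 0.01947805972711097
turn [-0.13 -0.13 43.  ] shift [-94.  -57.9   0.3] yawy 7.4 clock 8.7 q [-0.27 -0.13  1.73  0.    1.55 -1.15]
```

>>> servo_tool([
  [0,0,7,-20,-12,0,-1],
  [0,0,14,-40,-25,0,-1],
  [0,0,21,-60,-38,0,-1],
  [0,0,28,-78,-49,0,-1],
  [0,0,35,-90,-56,0,-1],
])

```text
clock: 9.12
position: [0.5839, -0.1759, 0.2694]
orientation: [0.607, 0.795, -0.001, -0.002]
force: [0.5, 0.5, -0.9]
opening: 0.0196
```

>>> servo_tool([
  [0,0,5,0,0,0,-1],
  [0,0,8,0,0,0,-1],
  [0,0,8,0,0,0,-1],
  [0,0,8,0,0,0,-1],
])

```text
clock: 9.45
position: [0.5838, -0.174, 0.2701]
orientation: [0.657, 0.754, -0.0, -0.001]
force: [-0.0, -0.2, -0.9]
opening: 0.0192
```

>>> servo_tool([
  [0,0,0,0,0,0,-1],
  [0,0,0,0,0,0,-1],
  [0,0,0,0,0,0,-1],
  [0,0,0,0,0,0,-1],
])

```text
clock: 9.78
position: [0.5844, -0.174, 0.272]
orientation: [0.658, 0.753, 0.0, 0.0]
force: [-0.5, 0.7, -1.1]
opening: 0.0191
```

```bash
python3 -c "
from h import *
s=bot.state();print(s['position'],s['orientation'],s['opening'],s['dq'].round(3))
go([.5852,-.1795,.2695],7.4,False)
w=cam('wrist');cv2.imwrite('pics/w8.png',w['img'][:,:,::-1])
t=cam('top');s=cam('scene');crop(t,290,120,400,200,7,'pics/t8.png');crop(s,105,130,225,220,6,'pics/s8.png')"
```

```text
[ 0.58441032 -0.17398116  0.27196814] [6.57658353e-01 7.53316328e-01 1.80766940e-05 6.50735956e-06] 0.01914468495635827 [-0.004 -0.001 -0.002 -0.001 -0.002  0.003]
turn [ 0.   -0.    0.36] shift [-5.6  0.   2.5] yawy 7.4 clock 9.78 q [-0.41 -0.    1.6   0.    1.54 -0.55]
```

View pics/w8.png

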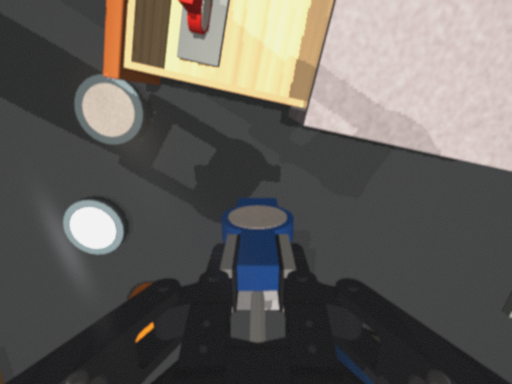

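View pics/t8.png

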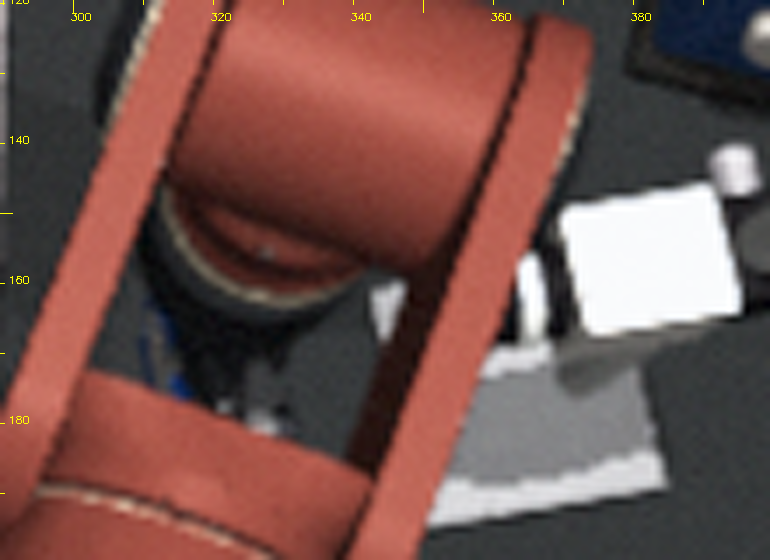

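View pics/s8.png

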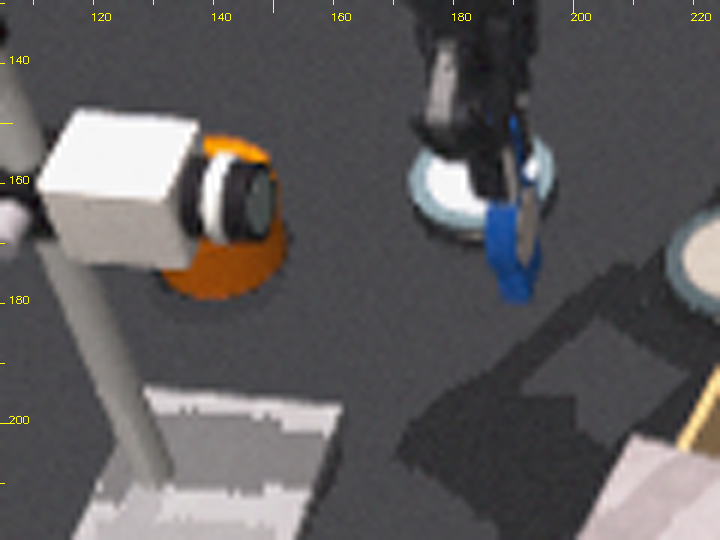

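Run:
```python
from h import *
np.set_printoptions(precision=4,suppress=True)
R5=R.from_quat([3.73934762e-02,9.99298024e-01,1.38727952e-04,2.27334849e-03]);p5=np.array([.50654603,.06797683,.09047902])
a=np.radians(-4.35);H5=R.from_euler('z',a)
off=R5.inv().apply(np.array([.5035,.0675,.061])-p5);Hrel=R5.inv()*H5
s=bot.state();C=R.from_quat(s['orientation']);D=s['position']+C.apply(off);H=C*Hrel
print("off tool mm",off*1e3,"disc",D);print("holder axes x,z:",H.as_matrix()[:,0],H.as_matrix()[:,2],"yaw x",np.degrees(np.arctan2(*H.as_matrix()[[1,0],0])))
w=cam('wrist');sc=cam('scene')
def draw(d,x0,y0,x1,y1,k,fn,D,H):
    c=cv2.resize(d['img'][y0:y1,x0:x1,::-1],None,fx=k,fy=k,interpolation=cv2.INTER_CUBIC)
    for f,col in ((-.007,(0,0,255)),(.007,(0,255,0))):
        for b in np.linspace(0,6.283,80):
            u=proj(d,D+H.apply([f,.0235*np.cos(b),.0235*np.sin(b)]));cv2.circle(c,(int((u[0]-x0+.5)*k),int((u[1]-y0+.5)*k)),1,col,-1)
        for y in (-.01,.01):
            u=proj(d,D+H.apply([f,y,.059]));cv2.circle(c,(int((u[0]-x0+.5)*k),int((u[1]-y0+.5)*k)),2,col,-1)
    cv2.imwrite(fn,c)
draw(w,210,180,310,320,5,'pics/w9.png',D,H); draw(sc,165,135,215,185,12,'pics/s9.png',D,H)
```

```text
off tool mm [ 3.1355 -0.7163 29.4648] disc [ 0.5833 -0.1711  0.2426]
holder axes x,z: [ 0.1336 -0.991  -0.0045] [ 0.0009 -0.0044  1.    ] yaw x -82.32461032414167
```

View pics/w9.png

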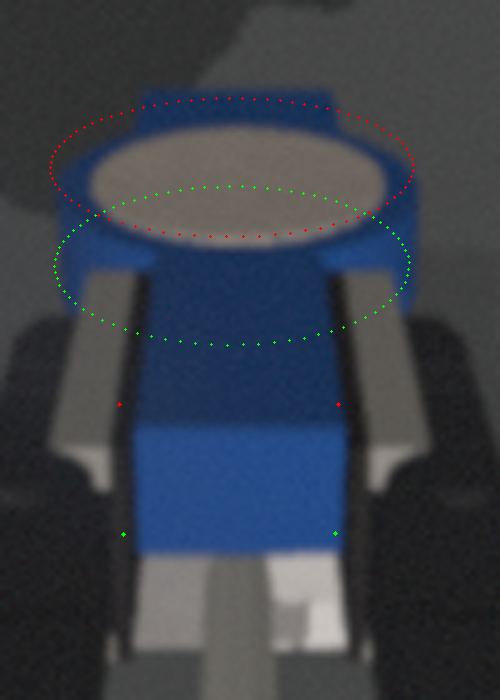

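View pics/s9.png

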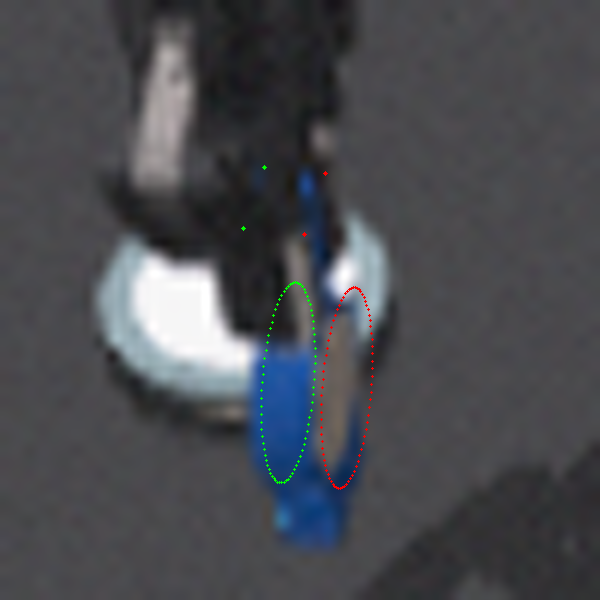

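```bash
cat > ov.py <<'E'
from h import *
import sys
off=np.array([float(v) for v in sys.argv[1:4]])/1000; tag=sys.argv[4]; pitch=float(sys.argv[5]) if len(sys.argv)>5 else 0
st=bot.state();C=R.from_quat(st['orientation']);D=st['position']+C.apply(off)
H=C*R.from_matrix(np.array([[-1,0,0],[0,1,0],[0,0,-1.]]).T)*R.from_euler('y',pitch,degrees=True)
print("disc",D.round(4),"x",H.as_matrix()[:,0].round(4),"z",H.as_matrix()[:,2].round(4),'clock',st['clock'])
def draw(d,x0,y0,x1,y1,k,fn):
    c=cv2.resize(d['img'][y0:y1,x0:x1,::-1],None,fx=k,fy=k,interpolation=cv2.INTER_CUBIC)
    P=lambda l,col,r=1:[cv2.circle(c,(int((u[0]-x0+.5)*k),int((u[1]-y0+.5)*k)),r,col,-1) for u in [proj(d,D+H.apply(l))]]
    for f,col in ((-.007,(0,0,255)),(.007,(0,255,0))):
        for b in np.linspace(0,6.283,90): P([f,.0235*np.cos(b),.0235*np.sin(b)],col); 
        for b in np.linspace(0,6.283,50): P([f,.0197*np.cos(b),.0197*np.sin(b)],(255,255,0)) if f<0 else 0
        for y in (-.01,.01): P([f,y,.059],col,2)
        for y in (-.015,.015): P([f,y,-.039],col,2)
    cv2.imwrite(fn,c)
draw(cam('wrist'),210,180,310,300,6,f'pics/w{tag}.png'); draw(cam('scene'),165,140,210,190,15,f'pics/s{tag}.png')
E
python3 ov.py 0.6 0.2 29.5 10
```

```text
disc [ 0.5846 -0.1735  0.2425] x [ 0.1345 -0.9909  0.    ] z [-1.e-04  0.e+00  1.e+00] clock 10.0333
```

View pics/w10.png

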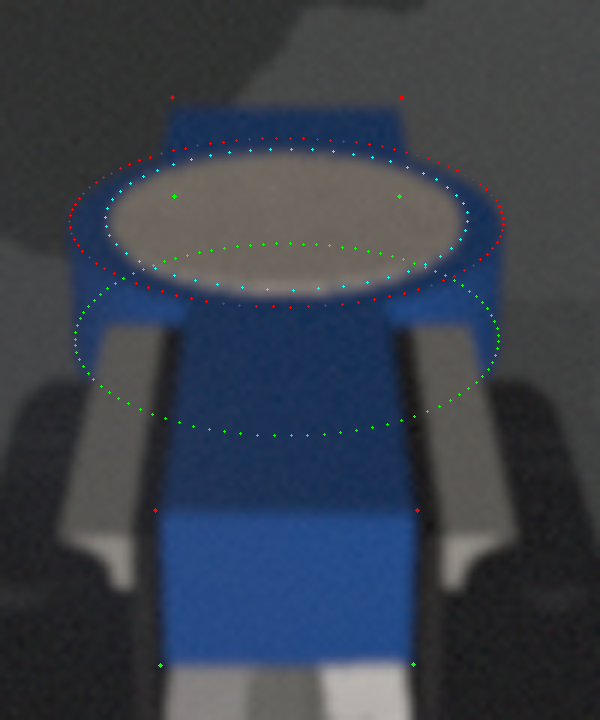

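View pics/s10.png

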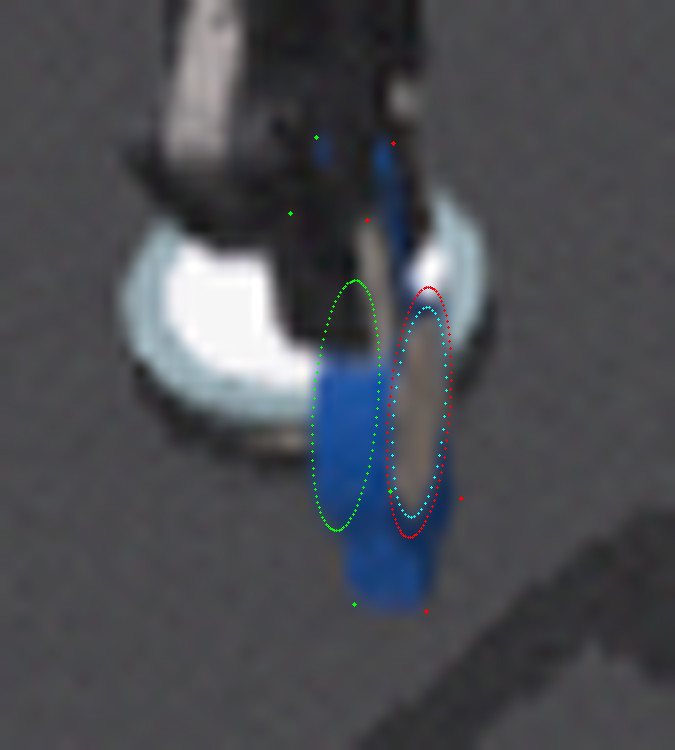

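The overlays match in both views: in the scene view the filter centre is at (418,412) in the crop, against a predicted (419,412). That puts the disc at (0.5846, -0.1735, 0.2425), and the target is about (0.585, -0.176, 0.240), so I make a small correction.

>>> servo_tool([
  [0,0,0.3,-1.5,0,1.5,-1],
  [0,0,0.3,-2.7,0,2.5,-1],
  [0,0,0.3,-2.7,0,2.5,-1],
  [0,0,0.3,-2.7,0,2.5,-1],
  [0,0,0.3,-2.7,0,2.5,-1],
])

```text
clock: 10.55
position: [0.5848, -0.1769, 0.2694]
orientation: [0.66, 0.751, -0.0, -0.0]
force: [0.1, 0.2, -0.6]
opening: 0.0191
```

>>> servo_tool([
  [0,0,0,0,0,0,-1],
  [0,0,0,0,0,0,-1],
  [0,0,0,0,0,0,-1],
  [0,0,0,0,0,0,-1],
  [0,0,0,0,0,0,-1],
])

```text
clock: 10.97
position: [0.5848, -0.1768, 0.2695]
orientation: [0.66, 0.751, 0.0, 0.0]
force: [-0.6, 0.2, -0.7]
opening: 0.0196
```

```bash
python3 ov.py 0.6 0.2 29.5 11; python3 -c "
from h import *
s=bot.state();print(s['position'],s['orientation'],s['dq'].round(3),s['force'],s['opening'])
t=cam('top');cv2.imwrite('pics/t11.png',t['img'][:,:,::-1]);s=cam('scene');cv2.imwrite('pics/s11f.png',s['img'][:,:,::-1])
crop(s,105,140,155,180,15,'pics/s12.png')
L=np.array([.6002,-.2956,.240]);print((proj(s,L)-[105,140]+.5)*15)
for z in (.238,.24,.242): print(z,at_z(s,650/15+105-.47,355/15+140-.47,z))"
```

```text
disc [ 0.5849 -0.1762  0.24  ] x [ 1.291e-01 -9.916e-01  1.000e-04] z [-1.e-04  0.e+00  1.e+00] clock 10.9667
[ 0.58480581 -0.17685773  0.26948436] [6.59860574e-01 7.51388063e-01 1.48294340e-05 1.27018995e-05] [-0.002 -0.001 -0.    -0.001 -0.     0.001] [-0.1878775  -0.81350901  0.05443462] 0.019018674979976117
[647.08619889 357.55130049]
0.238 [ 0.5977958  -0.29650776  0.238     ]
0.24 [ 0.59952213 -0.29523098  0.24      ]
0.242 [ 0.60124846 -0.2939542   0.242     ]
```

View pics/s11f.png

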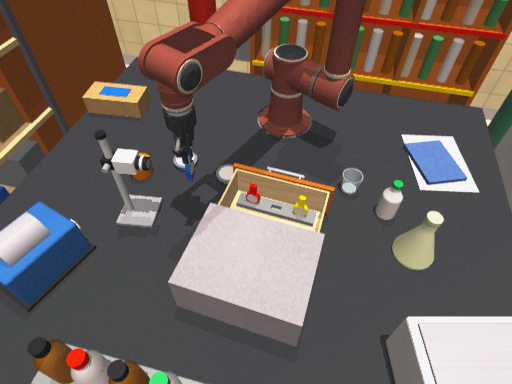

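View pics/s11.png

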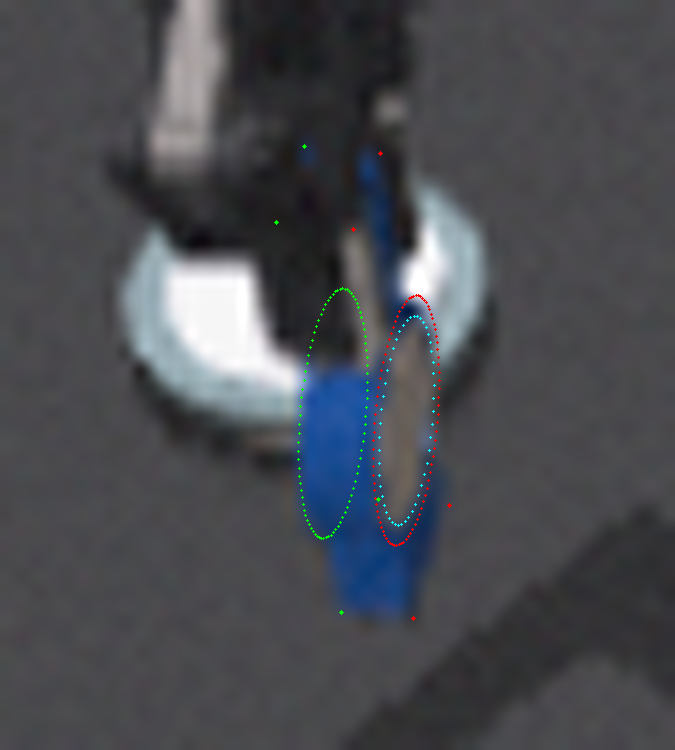

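View pics/t11.png

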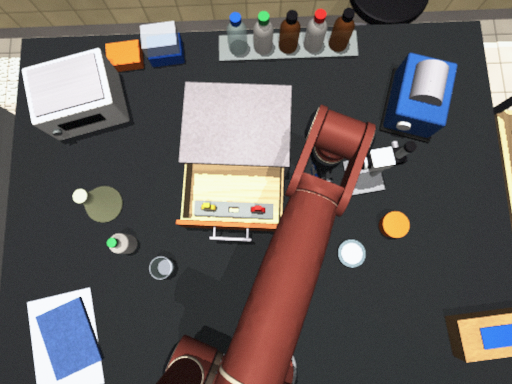

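```bash
python3 -c "
from cell import bot
print(bot.sign_off())"
```

```text
the job is handed in; nothing more can be done
None
```

The job is handed in, with the arm holding the blue holder still in front of the inspection camera. I pulled the drawer about 175 mm open by its bar, lifted the blue holder out of the middle pocket by its tab, and carried it to the lens.

**Position:** the disc centre is at about (0.585, -0.176, 0.240). I measured the lens at about (0.600, -0.2955, 0.240), looking along roughly 97.3°. The disc centre is therefore about 120 mm from the glass, and sideways and height errors are within about 1–2 mm, near the accuracy of the calibration.

**Attitude:** the tool tilt is about 0°. The holder is upright to within about 1°, and its face is square to the lens within about 1°. The joints read as still and the grip holds at 19 mm on the tab.

**Scene:** the last pictures show the drawer open with red and yellow standing in it. The camera and everything else in view had not moved.

**Checks that disagreed:**
- **Offset in the hand:** the arm reading taken during the grasp put the disc 2–3 mm off from where the pictures showed it. I used the pictures and corrected the pose.
- **Lens measurement:** estimates of its height ran from 239 to 241 mm, and of its viewing direction mostly from 97° to 98°, with single base edges reading 95.6° and 99.5°. I used values in the middle.

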